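# Tip the praline dispenser

### The arm

A 6-joint arm with a two-finger parallel gripper is mounted at the origin on the work surface. World frame = base frame: x ahead of the robot, y to its left, z up, the work surface at z = 0. Lengths are in m, angles in rad, forces in N, time in s.
With the tool pointing down it reaches from about 0.25 to 0.725 m from the base axis. Payload 4 kg.
Tool frame: the origin (TCP) lies on the centre line of the jaws, within the pads' length; the fingertips stand ahead of it and the grasp point (between the pads) lies 11 mm behind it (bot.tip_extent is the z of the fingertips in the tool frame, in m); z points along the fingers, y is the direction in which the jaws open and shut (so a half turn about z gives the same grasp; the last joint's range is limited). The gripper opens to 85 mm and grips with 20 to 120 N. Pads are 22 mm wide; open, the fingers measure 114 mm over their backs; the gripper's body (76 mm by 85 mm) begins 54 mm behind the grasp point. The pads swing forward as they close: fully open they stand 13 mm farther back than shut.
Start: joints at [-1.204, 0.241, 0.005, 1.335, 0, 1.571], TCP at [0.179, -0.467, 0.21] pointing down, gripper open.
Joint ranges: [-2.72, 2.72], [-1.05, 1.87], [-1.09, 1.28], [-1.99, 2.15], [-1.42, 1.44], [-3.14, 3.14]. Speed limits (rad/s): [2.79, 2.79, 3.14, 3.14, 3.14, 3.14].

### API

Orientations are given as a unit quaternion [x, y, z, w].
In Python, from workcell import bot gives the robot as it stands.
- The arm moves only by the shell command python3 -m jog 'ROWS'. ROWS is JSON, a list that holds one entry, the list of rows, each a list of 7 numbers: the shift along the world's x, y, z in m, then the turn, a rotation vector about the world's x, y, z in degrees, then the closure in counts, from 0 (fully open) to 255 (shut). In form: [[[tx, ty, tz, ax, ay, az, fingers], ...]]. A call has 1 to 10 rows; each row is the pose to reach, as a shift and turn from the pose commanded when the call began; what a row does not reach only later rows make up. A row lasts 1/12 s, in which the tool goes at most 41.7 mm and 7.16 degrees, less where a joint would pass 70% of its speed; a pose out of reach is approached as far as the arm can. A call with a gripper value outside its range is refused whole. The fingers move at their own pace and stop on an object; the grip force is fixed at half the most. Time passes only in rows, so rows that repeat a pose let the fingers close. It gives the time, the measured TCP pose, the force and the opening at its end, in the units of the state.
- bot.get_obs(): the state, without advancing time (a new reading comes with each control period).
- bot.camera(name): name is "side" or "top"; returns the picture (384x512x3 uint8, blue, green, red); there is no depth.
- bot.camera_model(name): a dict with "K" (3x3 intrinsics, pixels), "k1" (the pictures are not rectified: a ray, as slopes to the right and down, at radius r is drawn at 1 + k1 r^2 times it, then the intrinsics apply), "T" (4x4, takes a point from camera to world coordinates). Camera axes: x right, y down, z forward; pixel columns grow to the right and rows downward; lengths in m; the calibration is good to about 2 mm. A picture is of the moment at which its call begins. camera_model takes no time and is no camera call.
- bot.job_done(): hands the job in, once; it reports no verdict.
The state is a dict: "clock": time; "joint_pos": joint angles; "joint_vel": joint speeds; "tau": joint torques, N m; "eef_pos": TCP position; "tool_rot": TCP orientation; "ft_force": force on the tool from outside, world axes, zero at the start; "ft_torque": the same for the moment, N m; "grip_width": finger opening in m.
Only numpy, scipy, OpenCV 4.12 (cv2) and the standard library are available. Lean on these libraries where they do the work, as an engineer would, in place of code of your own. Each camera call takes 0.05 s, during which the arm holds its last target. There are 200 camera calls.

### The job

Serve the chocolate praline from the pink dispenser: push the paddle at the side of its tipping bucket down past the latch, as far as the bucket will tip, so that the praline falls into that dispenser's white dish, then let go so that the bucket swings back home. Leave the mint-green dispenser alone.

Things in the scene. Friction and masses are not known exactly. Their poses are not given: they have to be found in the camera images.
- pink_dispenser: Fixed steel stand, 225 x 124, with pink bucket between posts 155 high. Origin: on the table under the bucket's pivot (axis along y, 150 up); x: the way it dumps, within 18 deg of +x world; y: to the paddle's side. White dish centred at x 99, y 0, inside 114 x 106, floor 15, rim 52 up. Pink paddle: plate 70 x 40 x 8, at rest sloping 35 deg up towards +x, its middle at x 59, y 130, z 191 mm.
- pink_bucket (a joint): Tip angle, rad: 0 home, 1.3 stop. The paddle turns with it, to 40 deg below level. Push straight down at x 60, y 130 mm of the stand: a 22 mm wide tip touches near z 205 and is near z 114 mm at about 1.25 rad. The latch takes about 7 N over the first 0.3 rad, then 2 to 4 N. The praline rolls out beyond 0.9. Let go, it springs back to 0. The bucket swings up to 200 mm high, within 60 mm of y = 0.
- pink_praline_center (a point): Centre of the dark chocolate praline, a hard ball of 34 mm diameter and 15 to 31 g, lying loose in the pink bucket at the start.
- mint_bucket (a joint): Tip angle (rad, 0 = home) of the bucket of the other dispenser, alike but mint green, beside the pink one on either side, to be left alone.
There are look-alikes about, which are no part of the job. What is shaped like the part that bears pink_praline_center but turquoise is not meant.

How it is judged:
On the way:
1. the pink bucket is tipped past its latch, beyond 1.0 rad (value of joint pink_bucket above 1 rad), for 0.1 s.
At the end, for the whole second after the job is handed in: The pink dispenser's praline lies in that dispenser's white dish, its bucket has swung back home (within 0.12 rad, 7 degrees), and the mint bucket is at home too (within 0.12 rad) (x of pink_praline_center in the frame of pink_dispenser between 0.037 and 0.161 m and y of pink_praline_center in the frame of pink_dispenser between -0.058 and 0.058 m and height (world z) of pink_praline_center below 0.05 m and value of joint each of pink_bucket, mint_bucket below 0.12 rad); the robot touches nothing.
It fails at once if the mint dispenser's bucket is tipped (more than 0.2 rad) (value of joint mint_bucket above 0.2 rad).
It also fails if it takes over 32 s, if anything falls off the work surface, if the arm or the gripper's body presses on something with over 40 N, if the wrist force passes 120 N, or if a joint passes its speed limit or range.

## Working session

There is one attempt and no reset: what is moved stays moved. The work goes in short steps, Python scripts to look and compute and a shell command to move; the robot and the scene stay as the last step left them, time stands still between calls to the robot, and variables do not carry over. Pictures are saved under pics/ and viewed, about 8 in all and at most 12, crops included, and the job is handed in when it is done.

```bash
mkdir -p pics
python3 - <<'E'
from workcell import bot
import cv2,numpy as np
for n in("top","side"):
    cv2.imwrite(f"pics/{n}0.png",bot.camera(n)); m=bot.camera_model(n); print(n,np.round(m["K"],1).tolist(),m["k1"],np.round(m["T"],3).tolist())
o=bot.get_obs(); print(o["clock"],o["eef_pos"],o["tool_rot"],o["ft_force"],bot.tip_extent)
E
```

```text
top [[457.5, 0.0, 247.3], [0.0, 457.5, 189.7], [0.0, 0.0, 1.0]] 0.004162287774837003 [[-0.005, -0.998, 0.066, 0.436], [-1.0, 0.003, -0.026, -0.022], [0.026, -0.066, -0.997, 0.951], [0.0, 0.0, 0.0, 1.0]]
side [[440.0, 0.0, 254.0], [0.0, 440.0, 188.6], [0.0, 0.0, 1.0]] 0.05132113836363453 [[0.874, -0.379, 0.304, 0.257], [-0.486, -0.669, 0.562, -0.448], [-0.01, -0.639, -0.769, 0.678], [0.0, 0.0, 0.0, 1.0]]
0.1 [ 0.17910946 -0.46616733  0.20899999] [ 9.83227490e-01  1.82380981e-01 -1.60537456e-04 -9.24292221e-04] [-0.47505177 -0.17218057 -0.21830774] 0.008
```

View pics/top0.png

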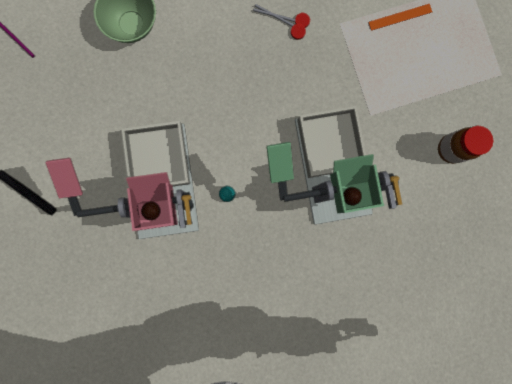

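View pics/side0.png

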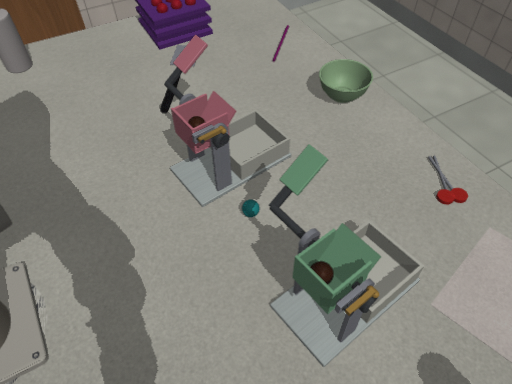

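```bash
cat > h.py <<'E'
from workcell import bot
import cv2,numpy as np
def ray(n,uv):
    m=bot.camera_model(n);K=np.array(m["K"]);T=np.array(m["T"])
    p=np.array([(uv[0]-K[0,2])/K[0,0],(uv[1]-K[1,2])/K[1,1]]);q=p.copy()
    for _ in range(20): q=p/(1+m["k1"]*(q@q))
    d=T[:3,:3]@np.array([*q,1]);return T[:3,3],d/np.linalg.norm(d)
def onz(n,uv,z):
    o,d=ray(n,uv);return o+d*(z-o[2])/d[2]
def tri(a,b):
    (o1,d1),(o2,d2)=ray("top",a),ray("side",b)
    s=np.linalg.lstsq(np.c_[d1,-d2],o2-o1,rcond=None)[0]
    p,q=o1+s[0]*d1,o2+s[1]*d2;return (p+q)/2,np.linalg.norm(p-q)
def px(n,P):
    m=bot.camera_model(n);K=np.array(m["K"]);c=np.linalg.inv(m["T"])@np.r_[P,1];q=c[:2]/c[2];q=q*(1+m["k1"]*(q@q))
    return K[:2,:2]@q+K[:2,2]
E
python3 - <<'E'
from h import *
t=cv2.imread("pics/top0.png");s=cv2.imread("pics/side0.png")
r={}
for n,im in(("top",t),("side",s)):
    h=cv2.cvtColor(im,cv2.COLOR_BGR2HSV)
    m=(((h[...,0]>165)|(h[...,0]<4))&(h[...,1]>85)&(h[...,2]>90)).astype(np.uint8)
    cs,_=cv2.findContours(cv2.morphologyEx(m,cv2.MORPH_OPEN,np.ones((3,3))),0,2)
    for c in cs:
        if cv2.contourArea(c)>150:
            M=cv2.moments(c);b=cv2.boxPoints(cv2.minAreaRect(c));print(n,cv2.contourArea(c),round(M["m10"]/M["m00"],1),round(M["m01"]/M["m00"],1),b.round().tolist())
a=cv2.resize(t[110:250,0:220],None,fx=3,fy=3,interpolation=2);b=cv2.resize(s[20:200,130:300],None,fx=3,fy=3,interpolation=2)
cv2.imwrite("pics/za.png",a);cv2.imwrite("pics/zb.png",b)
E
```

```text
top 2067.5 150.2 200.8 [[127.0, 175.0], [170.0, 173.0], [174.0, 226.0], [130.0, 229.0]]
top 844.0 63.9 177.7 [[46.0, 162.0], [68.0, 154.0], [82.0, 194.0], [60.0, 202.0]]
top 620.5 478.3 139.8 [[464.0, 126.0], [492.0, 126.0], [492.0, 154.0], [464.0, 154.0]]
top 303.5 299.9 25.3 [[288.0, 34.0], [298.0, 10.0], [312.0, 16.0], [302.0, 40.0]]
side 340.0 452.4 195.2 [[437.0, 189.0], [466.0, 187.0], [468.0, 202.0], [438.0, 204.0]]
side 1215.5 205.3 110.6 [[170.0, 102.0], [229.0, 89.0], [237.0, 122.0], [177.0, 135.0]]
side 525.5 189.9 53.6 [[172.0, 63.0], [195.0, 34.0], [207.0, 44.0], [185.0, 73.0]]
```

View pics/za.png

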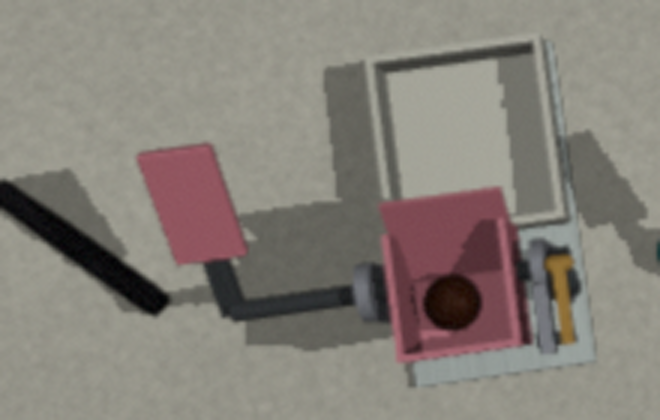

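View pics/zb.png

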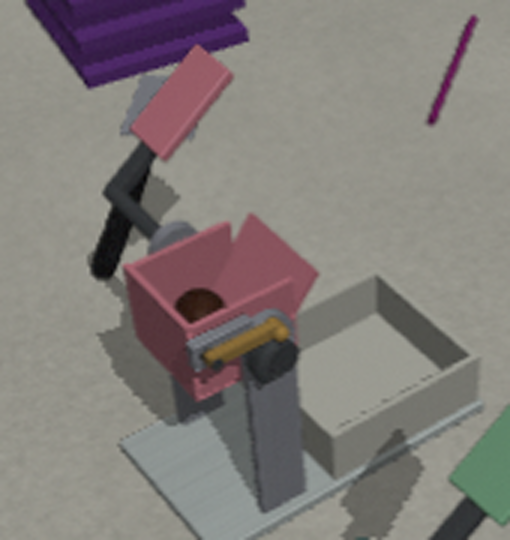

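Run:
```python
from h import *
p,e=tri((63.9,177.7),(189.9,53.6));print("paddle",p,e)
Z=lambda u,v:(u/3-.33,110+v/3-.33)
S=lambda u,v:(130+u/3-.33,20+v/3-.33)
a,b,c=[onz("top",Z(*q),.052) for q in((366,62),(543,38),(566,215))]
print("dish",a,b,c);d=a-b;y1=np.degrees(np.arctan2(-d[0],d[1]));d=b-c;y2=np.degrees(np.arctan2(d[1],d[0]))
a2,b2=[onz("side",S(*q),.052) for q in((376,278),(478,358))];print("side dish",a2,b2);d=a2-b2;y3=np.degrees(np.arctan2(-d[0],d[1]))
# paddle corners two views: far-left, far-right, near-right, near-left (top) 
T=[(138,155),(211,145),(245,255),(177,263)];D=[(198,47),(232,74),(166,158),(132,128)]
P=[]
for t,s in zip(T,D):
    q,e=tri(Z(*t),S(*s));P.append(q);print(q.round(3),round(e,4))
P=np.array(P);print("mean",P.mean(0))
y4=np.degrees(np.arctan2(*(P[0]+P[1]-P[2]-P[3])[[1,0]]));d=P[0]+P[3]-P[1]-P[2];y5=np.degrees(np.arctan2(-d[0],d[1]))
print(y1,y2,y3,y4,y5)
# origin from dish far-edge mid (x=156+wall~3, z 52)
for yaw in(np.mean([y1,y2,y3,y5]),):
    c,s=np.cos(np.radians(yaw)),np.sin(np.radians(yaw));R=np.array([[c,-s],[s,c]])
    mid=(a+b)[:2]/2; o=mid-R@[.159,0]; print("yaw",yaw,"orig",o,"target",o+R@[.06,.13],"paddle-based orig",p[:2]-R@[.059,.13], "target", p[:2]+R@[.001,0])
```

```text
paddle [0.50595243 0.26040264 0.1928506 ] 0.0017821376312196701
dish [0.61348065 0.20171993 0.052     ] [0.62958142 0.08586043 0.052     ] [0.51221916 0.07028726 0.052     ]
side dish [0.6101601  0.19558098 0.052     ] [0.63012045 0.08932639 0.052     ]
[0.531 0.283 0.212] 0.0018
[0.536 0.244 0.212] 0.0014
[0.481 0.237 0.174] 0.0021
[0.475 0.275 0.175] 0.0007
mean [0.50563654 0.25968319 0.19329849]
7.911611705022003 7.5586034843041645 10.63925209782206 7.860064367226665 8.394250101795066
yaw 8.625929347235823 orig [0.46432955 0.11994291] target [0.5041531 0.2574714] paddle-based orig [0.46711757 0.12302413] target [0.50694112 0.26055262]
```

```bash
python3 -m jog '[[[0,0,0.035,0,0,0,255],[0,0,0.07,0,0,-4,255],[0,0,0.105,0,0,-8,255],[0.01,0.02,0.13,0,0,-12,255],[0.025,0.055,0.13,0,0,-12,255],[0.04,0.09,0.13,0,0,-12,255],[0.055,0.125,0.13,0,0,-12,255],[0.07,0.16,0.13,0,0,-12,255],[0.085,0.195,0.13,0,0,-12,255],[0.1,0.23,0.13,0,0,-12,255]]]'
```

```text
clock: 0.93
eef_pos: [0.2793, -0.2349, 0.3395]
tool_rot: [0.997, 0.078, -0.0, -0.0]
ft_force: [1.4, -0.7, 0.0]
grip_width: 0.0001
```

```bash
python3 -m jog '[[[0.015,0.032,0,0,0,0,255],[0.03,0.064,0,0,0,0,255],[0.045,0.096,0,0,0,0,255],[0.06,0.13,0,0,0,0,255],[0.075,0.163,0,0,0,0,255],[0.09,0.196,0,0,0,0,255],[0.105,0.229,0,0,0,0,255],[0.12,0.262,0,0,0,0,255],[0.135,0.295,0,0,0,0,255],[0.15,0.328,0,0,0,0,255]]]' && python3 -m jog '[[[0.015,0.033,0,0,0,0,255],[0.03,0.066,0,0,0,0,255],[0.045,0.099,0,0,0,0,255],[0.06,0.132,0,0,0,0,255],[0.077,0.167,0,0,0,0,255],[0.077,0.167,-0.03,0,0,0,255],[0.077,0.167,-0.06,0,0,0,255],[0.077,0.167,-0.08,0,0,0,255],[0.077,0.167,-0.09,0,0,0,255],[0.077,0.167,-0.09,0,0,0,255]]]'
python3 - <<'E'
from h import *
print(bot.get_obs()["eef_pos"])
t=bot.camera("top");s=bot.camera("side")
im=np.hstack([cv2.resize(t[100:260,0:220],(550,400)) [:, :400],cv2.resize(s[0:160,120:280],(400,400))])
cv2.imwrite("pics/c1.png",im)
E
```

```text
clock: 1.77
eef_pos: [0.4313, 0.0819, 0.3395]
tool_rot: [0.996, 0.089, -0.001, -0.006]
ft_force: [-0.1, -0.8, 0.2]
grip_width: 0.0002
clock: 2.6
eef_pos: [0.529, 0.1398, 0.265]
tool_rot: [0.993, 0.117, -0.005, -0.021]
ft_force: [-0.6, 0.1, -0.1]
grip_width: -0.0001
[0.52900176 0.13982191 0.26495017]
```

View pics/c1.png

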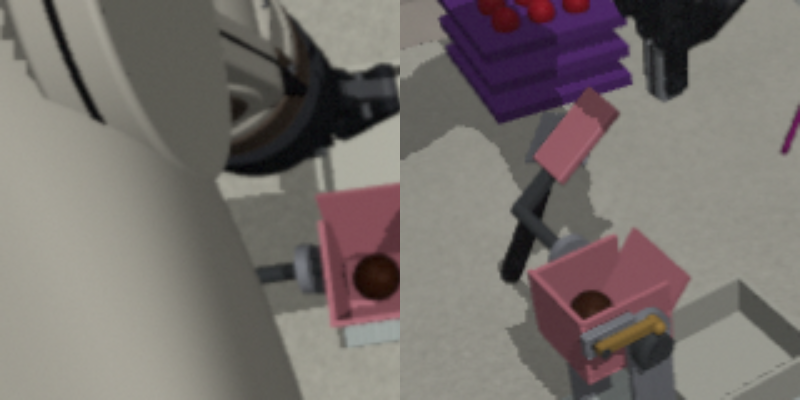

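The tool is over the dish side, about 12 cm short in y, and has touched nothing. I'll check the joints to see what stopped it.

Run:
```python
from h import *
o=bot.get_obs();print(o["clock"],*[np.round(o[k],3) for k in("joint_pos","joint_vel","eef_pos","tool_rot","ft_force")])
```

```text
2.7 [0.234 0.327 0.263 1.514 0.042 3.141] [-0.001 -0.027  0.058  0.039 -0.003 -0.   ] [0.528 0.14  0.265] [ 0.993  0.117 -0.006 -0.021] [ 0.914 -0.076 -0.939]
```

Joint 6 is at its 3.14 limit. I'll turn the tool about +z by a half turn, which is an equivalent pose, at a safe height.

```bash
python3 -m jog '[[[0,0,0.03,0,0,7,255],[0,0,0.06,0,0,14,255],[0,0,0.07,0,0,21,255],[0,0,0.07,0,0,28,255],[0,0,0.07,0,0,35,255],[0,0,0.07,0,0,42,255],[0,0,0.07,0,0,49,255],[0,0,0.07,0,0,56,255],[0,0,0.07,0,0,63,255],[0,0,0.07,0,0,70,255]]]' && python3 -m jog '[[[0,0,0,0,0,7,255],[0,0,0,0,0,14,255],[0,0,0,0,0,21,255],[0,0,0,0,0,28,255],[0,0,0,0,0,35,255],[0,0,0,0,0,42,255],[0,0,0,0,0,49,255],[0,0,0,0,0,56,255],[0,0,0,0,0,63,255],[0,0,0,0,0,70,255]]]'
python3 - <<'E'
from h import *
from scipy.spatial.transform import Rotation as R
o=bot.get_obs();print(np.round(o["joint_pos"],3),o["eef_pos"],o["tool_rot"])
c=R.from_quat(o["tool_rot"]);a=np.radians(188.6)/2
g=R.from_quat([np.cos(a),np.sin(a),0,0]);print("rotvec",(g*c.inv()).as_rotvec(degrees=True))
E
```

```text
clock: 3.53
eef_pos: [0.5298, 0.14, 0.3387]
tool_rot: [0.744, 0.667, -0.014, -0.015]
ft_force: [0.8, -0.1, 0.5]
grip_width: -0.0001
clock: 4.37
eef_pos: [0.5298, 0.14, 0.3387]
tool_rot: [0.227, 0.974, -0.021, -0.004]
ft_force: [-0.1, -0.6, -0.5]
grip_width: 0.0004
[ 0.277  0.358  0.497  1.736 -0.032  0.736] [0.52980108 0.14004443 0.33868364] [ 0.22683514  0.97370784 -0.02056122 -0.00401146]
rotvec [ 2.42125023 -0.28612955 34.82232784]
```

```bash
python3 -m jog '[[[-0.006,0.03,0,0.5,0,7,255],[-0.012,0.06,0,1,0,14,255],[-0.018,0.09,0,1.5,-0.2,21,255],[-0.024,0.12,0,2,-0.3,28,255],[-0.024,0.12,0,2.4,-0.3,35,255],[-0.024,0.12,-0.03,2.4,-0.3,35,255],[-0.024,0.12,-0.06,2.4,-0.3,35,255],[-0.024,0.12,-0.09,2.4,-0.3,35,255],[-0.024,0.12,-0.1,2.4,-0.3,35,255],[-0.024,0.12,-0.1,2.4,-0.3,35,255]]]'
python3 - <<'E'
from h import *
o=bot.get_obs();print(np.round(o["joint_pos"],3),o["ft_force"])
s=bot.camera("side")
cv2.imwrite("pics/c2.png",cv2.resize(s[0:200,100:300],(600,600)))
E
```

```text
clock: 5.2
eef_pos: [0.504, 0.2592, 0.2355]
tool_rot: [-0.074, 0.997, -0.002, -0.003]
ft_force: [0.1, -0.5, 0.1]
grip_width: -0.0004
[ 4.75e-01  3.74e-01  2.56e-01  1.46e+00 -1.00e-03  3.28e-01] [ 0.12661731 -0.54406141  0.14884713]
```

View pics/c2.png

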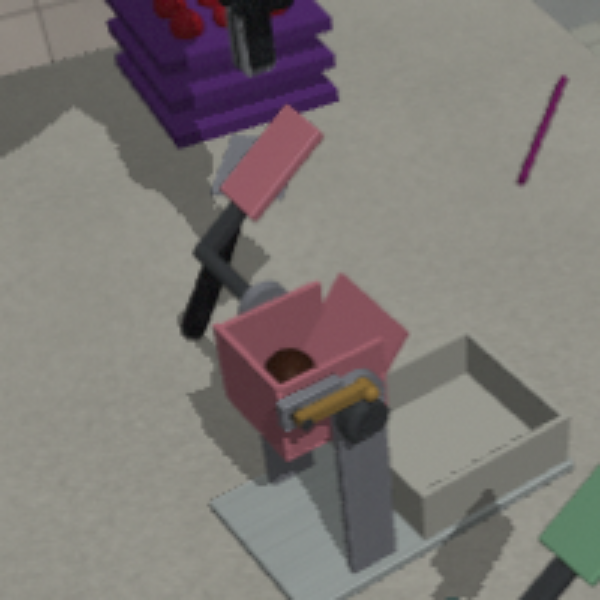

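The closed tip stands above the middle of the pink paddle (tip near px 255,70, paddle centre near 272,162 in the crop). The bucket is still home. I'll push down now.

```bash
python3 -m jog '[[[0.001,0,-0.01,0,0,0,255],[0.001,0,-0.02,0,0,0,255],[0.001,0,-0.027,0,0,0,255],[0.001,0,-0.034,0,0,0,255],[0.001,0,-0.041,0,0,0,255],[0.001,0,-0.048,0,0,0,255],[0.001,0,-0.055,0,0,0,255]]]' && python3 -m jog '[[[0,0,-0.008,0,0,0,255],[0,0,-0.016,0,0,0,255],[0,0,-0.024,0,0,0,255],[0,0,-0.032,0,0,0,255],[0,0,-0.04,0,0,0,255],[0,0,-0.048,0,0,0,255],[0,0,-0.055,0,0,0,255],[0,0,-0.058,0,0,0,255],[0,0,-0.058,0,0,0,255],[0,0,-0.058,0,0,0,255]]]'
python3 - <<'E'
from h import *
s=bot.camera("side");cv2.imwrite("pics/c3.png",cv2.resize(s[0:200,100:300],(600,600)))
E
```

```text
clock: 5.83
eef_pos: [0.5069, 0.2602, 0.1825]
tool_rot: [-0.074, 0.997, -0.0, -0.0]
ft_force: [0.1, -0.4, 0.5]
grip_width: -0.0003
clock: 6.67
eef_pos: [0.5073, 0.2604, 0.1254]
tool_rot: [-0.074, 0.997, -0.0, 0.0]
ft_force: [2.6, 1.7, 3.4]
grip_width: 0.0004
```

View pics/c3.png

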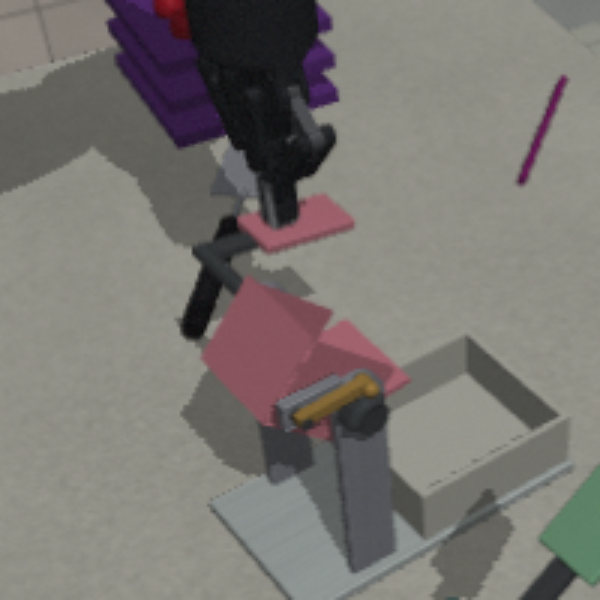

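The bucket is only part tipped and the paddle is about level, which is higher than the TCP reading implies. I'll check where the visible tip really is.

Run:
```python
from h import *
print(bot.tip_extent,bot.get_obs()["eef_pos"],bot.get_obs()["ft_force"],bot.get_obs()["joint_pos"])
print("pre: tip seen (185,23); proj", px("side",[.504,.2592,.2275]))
for z in(.117,.135,.155):print(z,px("side",[.507,.26,z]), "seen (195,75)")
```

```text
0.008 [0.50714756 0.26035557 0.12544349] [2.74625154 1.05182322 3.11061793] [ 4.74558990e-01  4.25792192e-01  4.48048938e-02  1.18978782e+00
 -4.74934426e-04  3.27186132e-01]
pre: tip seen (185,23); proj [187.33058243  37.64965434]
0.117 [195.50131117  86.15791948] seen (195,75)
0.135 [194.4815155   78.81870658] seen (195,75)
0.155 [193.30743023  70.38009971] seen (195,75)
```

Both pictures put the tip about 25–30 mm higher than the nominal value. I'll keep pushing, guided by force and by the picture.

```bash
python3 -m jog '[[[0,0,-0.007,0,0,0,255],[0,0,-0.014,0,0,0,255],[0,0,-0.02,0,0,0,255],[0,0,-0.025,0,0,0,255],[0,0,-0.028,0,0,0,255],[0,0,-0.028,0,0,0,255],[0,0,-0.028,0,0,0,255]]]'
python3 - <<'E'
from h import *
s=bot.camera("side");cv2.imwrite("pics/c4.png",cv2.resize(s[0:200,100:300],(600,600)))
E
```

```text
clock: 7.3
eef_pos: [0.5056, 0.2599, 0.0969]
tool_rot: [-0.074, 0.997, -0.001, -0.001]
ft_force: [0.7, 0.3, 2.7]
grip_width: 0.0001
```

View pics/c4.png

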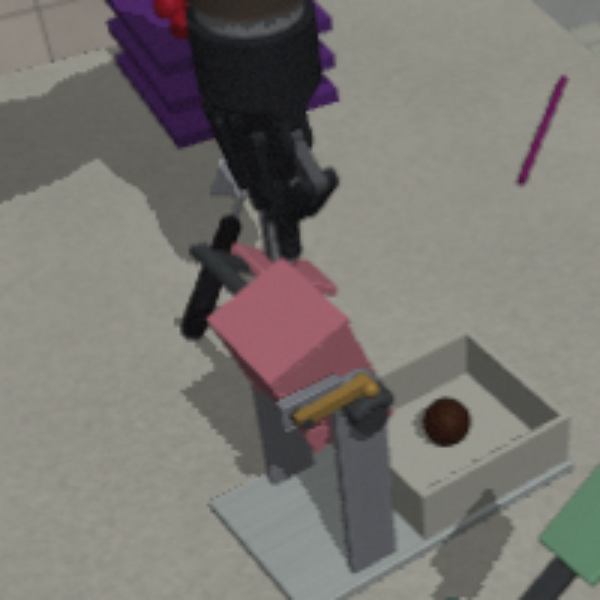

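The praline is in the dish (crop px 446,422). I'll push the bucket the last bit to its stop.

```bash
python3 -m jog '[[[0,0,-0.004,0,0,0,255],[0,0,-0.007,0,0,0,255],[0,0,-0.01,0,0,0,255],[0,0,-0.01,0,0,0,255]]]';python3 -m jog '[[[0,0,-0.003,0,0,0,255],[0,0,-0.005,0,0,0,255],[0,0,-0.005,0,0,0,255],[0,0,-0.005,0,0,0,255]]]'
```

```text
clock: 7.68
eef_pos: [0.5089, 0.2608, 0.0893]
tool_rot: [-0.074, 0.997, 0.0, 0.002]
ft_force: [1.6, 0.1, 9.5]
grip_width: 0.0001
clock: 8.02
eef_pos: [0.5112, 0.2615, 0.087]
tool_rot: [-0.073, 0.997, 0.001, 0.005]
ft_force: [1.3, 0.0, 18.5]
grip_width: -0.0003
```

The force has risen to 18 N with the tool hardly moving, so the bucket is at its stop. Next I'll rise slowly so the bucket comes back gently, then lift clear.

```bash
python3 -m jog '[[[0,0,0.012,0,0,0,255],[0,0,0.024,0,0,0,255],[0,0,0.036,0,0,0,255],[0,0,0.048,0,0,0,255],[0,0,0.06,0,0,0,255],[0,0,0.072,0,0,0,255],[0,0,0.084,0,0,0,255],[0,0,0.096,0,0,0,255],[0,0,0.108,0,0,0,255],[0,0,0.12,0,0,0,255]]]' && python3 -m jog '[[[0,0,0.02,0,0,0,255],[0,0,0.05,0,0,0,255],[0,0,0.08,0,0,0,255],[0,0,0.11,0,0,0,255],[0,0,0.11,0,0,0,255],[0,0,0.11,0,0,0,255],[0,0,0.11,0,0,0,255],[0,0,0.11,0,0,0,255],[0,0,0.11,0,0,0,255],[0,0,0.11,0,0,0,255]]]'
python3 - <<'E'
from h import *
s=bot.camera("side");cv2.imwrite("pics/c5.png",cv2.resize(s,(800,600)))
Z=lambda n:cv2.cvtColor(cv2.imread(n),6).astype(int)
d=abs(cv2.cvtColor(s,6).astype(int)-Z("pics/side0.png"));print("mint change",d[140:340,265:420].mean(),"pink bucket change",d[90:150,170:240].mean())
E
```

```text
clock: 8.85
eef_pos: [0.5058, 0.2597, 0.2016]
tool_rot: [-0.074, 0.997, -0.001, -0.002]
ft_force: [0.4, 0.2, 1.3]
grip_width: 0.0002
clock: 9.68
eef_pos: [0.5063, 0.2599, 0.3106]
tool_rot: [-0.074, 0.997, -0.001, -0.002]
ft_force: [1.1, 0.5, -0.7]
grip_width: -0.0002
mint change 2.7432903225806453 pink bucket change 4.175714285714286
```

View pics/c5.png

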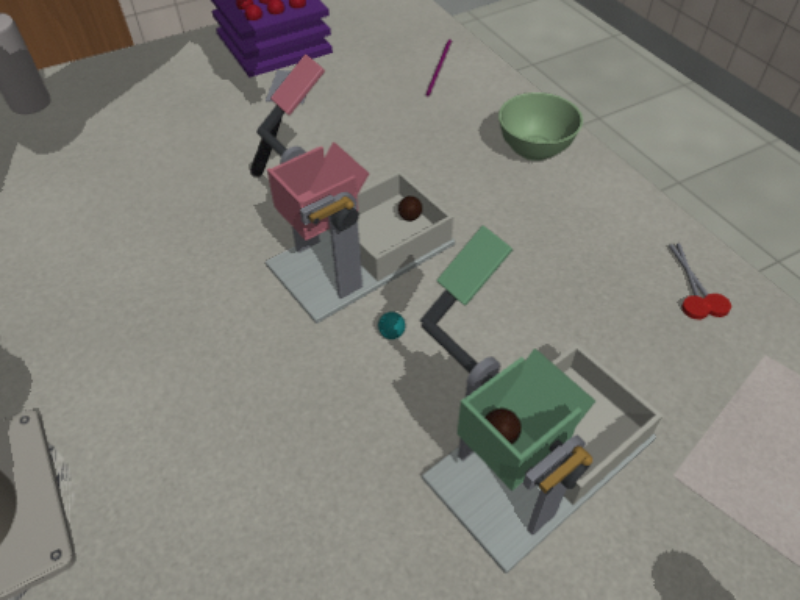

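The praline is in the pink dish (px 410,208), the pink bucket is home and empty, and the mint one is unchanged. I'll compare the paddle's centroid with its starting place before handing in.

Run:
```python
from h import *
im=bot.camera("side");h=cv2.cvtColor(im,cv2.COLOR_BGR2HSV)
m=(((h[...,0]>165)|(h[...,0]<4))&(h[...,1]>85)&(h[...,2]>90)).astype(np.uint8)
cs,_=cv2.findContours(cv2.morphologyEx(m,cv2.MORPH_OPEN,np.ones((3,3))),0,2)
ok=False
for c in cs:
    M=cv2.moments(c)
    if M["m00"]>150:
        u,v=M["m10"]/M["m00"],M["m01"]/M["m00"];print(M["m00"],u,v); ok|=abs(u-189.9)<1.5 and abs(v-53.6)<1.5
print(ok, onz("side",(410/1.5625,208/1.5625),.032), bot.get_obs()["ft_force"])
if ok: bot.job_done()
```

```text
342.0 452.2582846003898 195.23586744639374
1374.0 204.09849587578844 111.80264434740415
527.5 189.90584518167455 53.62306477093207
True [0.60244778 0.14978271 0.032     ] [-0.33665705  0.03665462  0.94318827]
the job is handed in; nothing more can be done
```

I served the praline and handed the job in at about 10 s, well inside the 32 s limit. I pushed the pink paddle straight down with shut fingers until the bucket reached its stop. The force rose to about 18 N there. I then raised the arm gently and moved clear.

**Last checks:**
- **Praline:** it lies in the white dish, seen at world (0.602, 0.150). That is about x 0.14, y 0.01 in the stand's frame, inside the limits.
- **Pink bucket:** it is home; the paddle's centroid is back within 0.1 px of where it started.
- **Mint bucket:** it looks untouched in the final picture. I compared it by eye and by a coarse image difference, not by measuring its angle.
- **Robot:** it hangs free, with no contact force.

**What disagreed:**
- **Fingertip height:** in the pictures the tips stood about 25–30 mm higher than `bot.tip_extent` implies. I went by force and pictures instead, down to a tool height of 0.087 m.
- **Joint limit:** joint 6 reached the end of its range (3.14) on the way over, leaving the tool about 12 cm short and slightly tilted. I fixed this with a half turn of the tool at a safe height.

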